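Change over the dish imager trays

TASK

Two small dish imagers stand on the bench. First push the empty grey-lipped tray fully home; only then hook a fingertip behind the lip of the blue-lipped tray and draw it out to its stop, with its culture dish still lying flat in its pocket. Do not pinch the blue lip or press on its front, do not touch the dish, and leave everything else on the bench where it is.

Things in the scene. Friction and masses are not known exactly. Their poses are not given: they have to be found in the camera images.
- grey_tray (a joint): travel of the grey-lipped tray (a 92 mm wide black tray with a flat floor 31 mm above the bench) out of its imager, in m: 0 = fully home, 0.11 = out at its stop; it starts part-way out. It slides stiffly (about 2.5 N, plus 12 N per m/s), stays where it is left, and has firm stops at both ends, no latch
- blue_tray (a joint): travel of the blue-lipped tray (same kind and stiffness), in m: 0 = fully home, where it starts, 0.11 = fully out at its stop
- grey_lip (a point): top of the grey tray's upright lip, middle of its width, 53 mm above the bench; moves with the tray. The tray opens along this point's own -x axis (x points horizontally into the imager, y along the lip, z up). The lip is an upright strip 92 mm wide, its top 22 mm above the tray floor; it spans from 7 mm in front of this point (x = -7 mm, its front face) to 5 mm behind it (x = +5 mm, its back face)
- blue_lip (a point): the same point of the blue tray's lip, with the same axes and sizes (front of its sprung plate at x = -7 mm, back face at x = +5 mm, top 53 mm and tray floor 31 mm above the bench). Behind the lip is an empty finger well with a flat floor: when the tray is home it is 50 mm long, from the lip's back face to the imager's front wall, and open above
- blue_face (a joint): how far the blue lip's front plate is pressed in, in m: 0 = untouched, 0.004 = fully in. It is a sprung plate 3 mm thick, 92 mm wide, 28 mm high, standing 4 mm in front of the blue lip; a pinch across the lip or a push on its front presses it in (1.5 N to start, 7.5 N fully)
- blue_pocket (a point): centre of the floor of the dish pocket in the blue tray, 95 mm behind blue_lip; moves with the tray. The pocket is a square of low rails, 64 mm inside, 5 mm high
- dish: loose culture dish with a blue lid, 60 mm across, 15 mm tall, lying in the blue tray's pocket, under the clear window at the start; origin at the centre of its underside
- dish_center (a point): centre of that dish, half-way up
- blue_unit: the fixed imager with the blue tray: white housing 200 mm deep, 130 mm wide, 62 mm high with a clear window over the front half of its top; origin on the bench under the housing's centre, x pointing to its back. The housing's front wall is 100 mm in front of the origin; a 10 mm high base plate with two rails, up to 23 mm high, reaches 200 mm in front. blue_lip is 155 mm in front of the origin when home
- grey_unit: the fixed imager with the grey tray, the same in shape; which of the two stands left or right varies
- spare_dish: loose empty culture dish with a white lid, 60 mm across, 15 mm tall, standing on the clear window of the grey unit, 60 mm above the bench; origin at the centre of its underside
- vial: loose vial, 28 mm across, 50 mm tall, orange cap, standing between the two units; origin at the centre of its underside
- bottle: loose amber bottle, 66 mm across, 130 mm tall; origin at the centre of its underside
- tip_box: loose blue tip box, 115 x 80 x 64 mm; origin at the centre of its underside
- beaker: loose glass beaker, 66 mm across, 85 mm tall; origin at the centre of its underside
- tube_rack: loose orange tube rack with capped tubes, 70 x 150 mm, 77 mm tall; origin at the centre of its underside
- marker: loose marker pen lying on the bench, 120 mm long along its x, 12 mm thick; origin at the centre of its underside

How it is judged (in metres and radians):
On the way, in this order (a step that is already met when the one before it is completed fails the run):
1. the grey tray is pushed fully home while the blue one is still shut (value of joint grey_tray below 0.004 m and value of joint blue_tray below 0.01 m), for 0.2 s.
2. the blue tray is drawn out to its stop with the dish in its pocket (value of joint blue_tray above 0.105 m and distance between dish_center and blue_pocket below 0.014 m and angle between dish_center's own z axis and vertical below 0.1 rad), for 0.2 s.
At the end, for the whole second after the job is handed in: the blue tray is out to within 5 mm of its stop, the grey tray home to within 5 mm, and the dish at rest, flat in the blue tray's pocket (its centre within 14 mm of the pocket floor's centre, 7.5 mm of which is its half height; tilt under 0.1 rad) (all of step 2 and value of joint grey_tray below 0.005 m and linear speed of dish below 0.02 m/s); the robot touches nothing.
It fails at once if the blue tray is drawn out (beyond 15 mm) while the grey one is more than 6 mm open (value of joint blue_tray above 0.015 m and value of joint grey_tray above 0.006 m).
It fails at once if the blue lip is pinched or its front pressed (front plate pressed in by over 2 mm) (value of joint blue_face above 0.002 m).
It fails at once if the robot touches the dish (over 0.5 N) (contact force between dish and the fingers above 0.5 N or contact force between dish and the arm above 0.5 N).
It fails at once if the dish is lifted or thrown out of its pocket (8 mm above its floor) (z of dish_center in the frame of blue_pocket above 0.0155 m).
It fails at once if something else on the bench is moved by more than 20 mm or tipped over (distance of any of spare_dish, vial, bottle, tip_box, beaker, tube_rack, marker from where it was at the start of the episode above 0.02 m or angle between any of spare_dish, vial, bottle, tip_box, beaker, tube_rack, marker's own z axis and vertical above 0.3 rad).
It also fails if it takes over 48 s, if anything falls off the work surface, if the arm or the gripper's body presses on something with over 40 N, if the wrist force passes 120 N, or if a joint passes its speed limit or range.

ROBOT

A 6-joint arm with a two-finger parallel gripper is mounted at the origin on the work surface. World frame = base frame: x ahead of the robot, y to its left, z up, the work surface at z = 0. Lengths are in m, angles in degrees, forces in N, time in s.
With the tool pointing down it reaches from about 0.4 to 0.825 m from the base axis. Payload 7 kg.
Tool frame: the origin (TCP) lies at the very end of the fingers, on their centre line; the grasp point (between the pads) lies 19 mm behind it; z points along the fingers, y is the direction in which the jaws open and shut (so a half turn about z gives the same grasp; the last joint's range is limited). The gripper opens to 88 mm and grips with 3 to 60 N. Pads are 19 mm wide; open, the fingers measure 130 mm over their backs; the gripper's body (78 mm by 193 mm) begins 47 mm behind the grasp point.
Start: joints at [88.585, 20.546, 0.682, 0, -70.136, -16.507], TCP at [0.208, 0.642, 0.227] pointing down, gripper open.
Joint ranges: [-176.03, 176.03], [-82.01, 121.73], [-58.28, 71.71], [-173.87, 95.51], [-174.79, -0.11], [-173.66, 173.66]. Speed limits (degrees/s): [136.94, 136.94, 172.46, 180, 180, 180].

INTERFACE

Orientations are given as [roll, pitch, yaw] about the fixed x, y, z axes, in that order (R = Rz(yaw) Ry(pitch) Rx(roll)).
In Python, from plant import telemetry, optics, ctrl gives the robot as it stands.
- The arm moves only by the tool servo_tool, never from a script. Its argument "rows" is a list of rows, each a list of 3 entries, a list of its own where there are three numbers: the shift along the tool's x, y, z in m, then the turn, a rotation vector about the tool's x, y, z in units of 6 degrees (1.0 is 6 degrees), then the closure, from 0 (fully open) to 1 (shut). A call has 1 to 20 rows; each row shifts and turns the commanded pose from where the row before left it, along the tool's axes as they then stand; what a row does not reach is not made up. A row lasts 1/12 s, in which the tool goes at most 41.7 mm and 7.16 degrees, less where a joint would pass 70% of its speed; a pose out of reach is approached as far as the arm can. A call is refused whole if a number of a shift passes 0.0417 or a number of a turn 1, either way. A call with a gripper value outside its range is refused whole. The fingers move at their own pace and stop on an object; the grip force is fixed at half the most. Time passes only in rows, so rows that do not move let the fingers close. It gives the time, the measured TCP pose, the force and the opening at its end, in the units of the state.
- telemetry.get_obs(): the state, without advancing time (a new reading comes with each control period).
- optics.snapshot(name): name is "scene" or "side" or "wrist"; returns the picture (400x640x3 uint8, red, green, blue); there is no depth.
- optics.camera_info(name): a dict with "mtx" (3x3 intrinsics, pixels), "rvec" (rotation vector, rad) and "tvec" (3), from world to camera coordinates, as OpenCV has them. Camera axes: x right, y down, z forward; pixel columns grow to the right and rows downward; lengths in m; the calibration is good to about 2 mm. A picture is of the moment at which its call begins: read the wrist's pose just before it. camera_info takes no time and is no camera call; for the wrist camera it gives the pose at the moment of the call.
- ctrl.close_job(): hands the job in, once; it reports no verdict.
The state is a dict: "clock": time; "joint_pos": joint angles; "qvel": joint speeds; "tau": joint torques, N m; "tool_pos": TCP position; "orientation": TCP orientation; "force": force on the tool from outside, world axes, zero at the start; "moment": the same for the moment, N m; "opening": finger opening in m.
Only numpy, scipy, OpenCV 4.12 (cv2) and the standard library are available. Lean on these libraries where they do the work, as an engineer would, in place of code of your own. Each camera call takes 0.05 s, during which the arm holds its last target.

## Working session

There is one attempt and no reset: what is moved stays moved. The work goes in short steps, Python scripts to look and compute and a tool call to move; the robot and the scene stay as the last step left them, time stands still between calls to the robot, and variables do not carry over. Pictures are saved under pics/ and viewed, and the job is handed in when it is done.

Besides the shell and the picture viewer there is one more tool, called after "Emit:" by a JSON object that holds its "api" and its "payload". servo_tool: Moves the arm, as the interface text tells. Its arguments: {"type":"object","properties":{"rows":{"type":"array"}},"required":["rows"]}

```bash
ls; mkdir -p pics
python3 - <<'E'
from plant import telemetry, optics, ctrl
import cv2
print(telemetry.get_obs())
for n in ["scene","side","wrist"]:
    i=optics.camera_info(n); print(n,i)
    cv2.imwrite(f"pics/{n}0.png",optics.snapshot(n)[:,:,::-1])
E
```

```text
pics
{'clock': 0.0, 'joint_pos': array([ 8.85852679e+01,  2.05921752e+01,  6.35397679e-01, -2.03479892e-02,
       -7.01357254e+01, -1.65077304e+01]), 'qvel': array([ 0.04083171,  0.07140454,  0.06010312, -0.01325511,  0.02292977,
        0.03580779]), 'tau': array([-3.99249475e-04, -5.82712662e+01,  2.93063700e+01,  6.99740991e+00,
        6.98400821e-03, -1.65924876e-04]), 'tool_pos': array([0.20758227, 0.64178902, 0.22562595]), 'orientation': array([ 1.79905874e+02, -7.94678950e-03, -1.79293855e+01]), 'force': array([-0.55647585, -0.30181274, -0.27285881]), 'moment': array([ 0.03984915,  0.01834235, -0.0092121 ]), 'opening': 0.08760189066828387}
scene {'mtx': array([[466.55694039,   0.        , 323.46237308],
       [  0.        , 466.55694039, 201.38443515],
       [  0.        ,   0.        ,   1.        ]]), 'rvec': array([ 1.81095373,  1.72821955, -0.72322775]), 'tvec': array([-0.02720302, -0.40588749,  1.69760741])}
side {'mtx': array([[413.54963946,   0.        , 320.0084642 ],
       [  0.        , 413.54963946, 202.81082416],
       [  0.        ,   0.        ,   1.        ]]), 'rvec': array([ 2.11805769, -0.4507212 ,  0.22033795]), 'tvec': array([-0.56890116,  0.22402702,  0.93728614])}
wrist {'mtx': array([[347.36786333,   0.        , 319.17726282],
       [  0.        , 347.36786333, 204.65692918],
       [  0.        ,   0.        ,   1.        ]]), 'rvec': array([-1.73792575,  2.3954141 ,  0.33242324]), 'tvec': array([ 0.67436687, -0.03631996,  0.39023123])}
```

View pics/scene0.png

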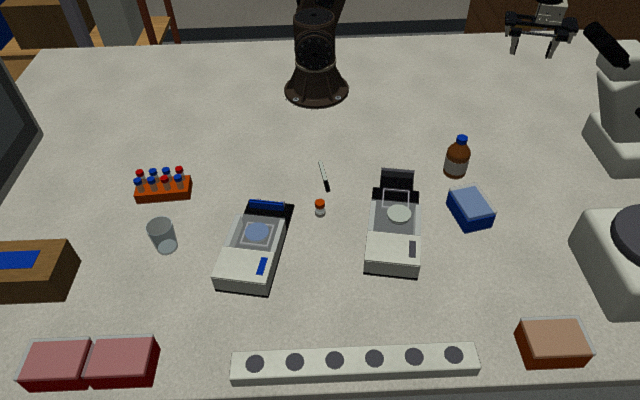

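View pics/side0.png

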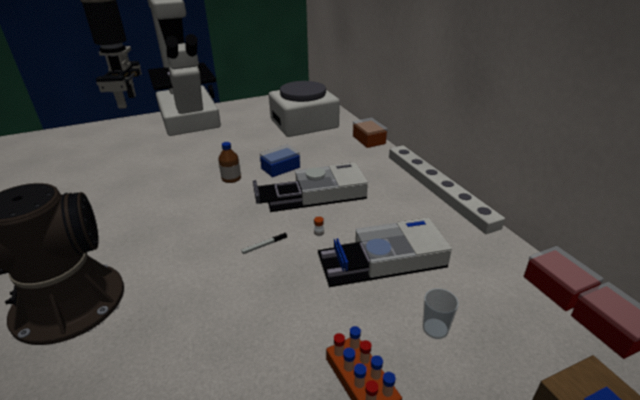

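View pics/wrist0.png

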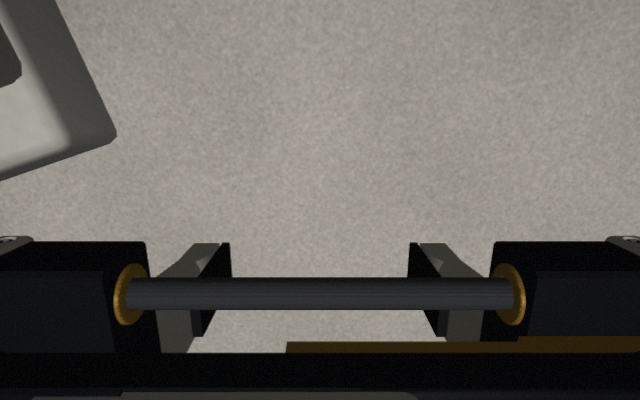

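The scene view shows the blue unit at left (lip ~266,204), the grey unit at right (lip ~397,178), both opening toward the robot. I'll enlarge those areas to get pixel positions.

Run:
```python
import cv2
a=cv2.imread("pics/scene0.png")
cv2.imwrite("pics/c1.png",cv2.resize(a[190:300,200:310],None,fx=5.4,fy=5.4,interpolation=cv2.INTER_CUBIC))
cv2.imwrite("pics/c2.png",cv2.resize(a[160:285,345:445],None,fx=4.8,fy=4.8,interpolation=cv2.INTER_CUBIC))
b=cv2.imread("pics/side0.png")
cv2.imwrite("pics/c3.png",cv2.resize(b[150:290,240:460],None,fx=3.6,fy=3.6,interpolation=cv2.INTER_CUBIC))
```

```text
(no output)
```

View pics/c1.png

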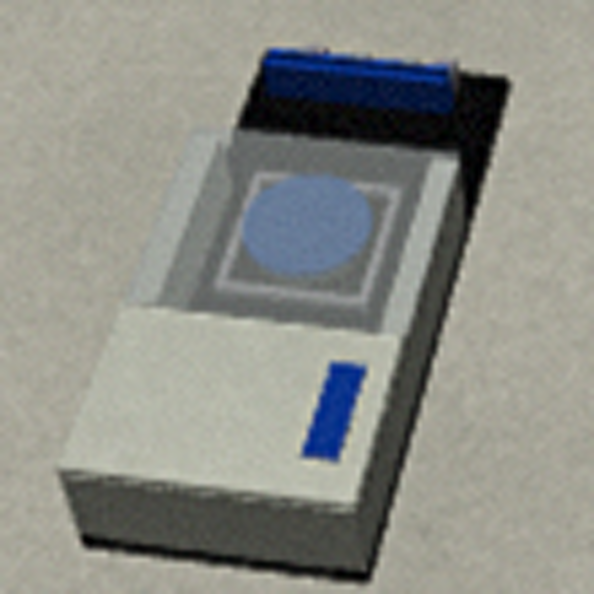

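View pics/c2.png

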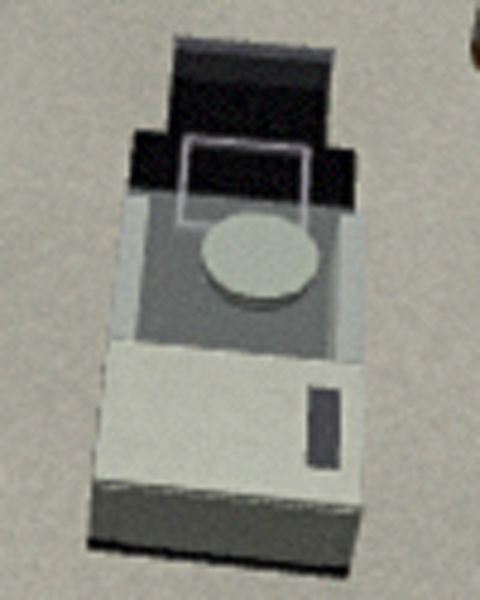

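View pics/c3.png

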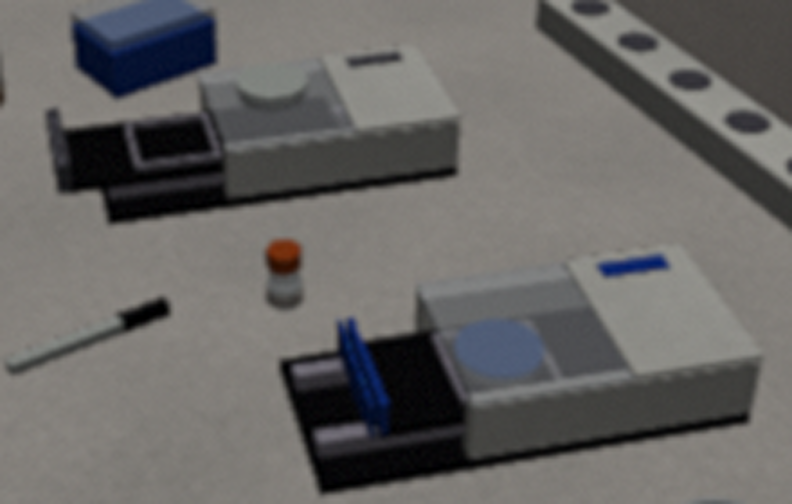

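```bash
cat > fit.py <<'E'
import numpy as np, cv2
from scipy.optimize import least_squares
from plant import optics
I={n:optics.camera_info(n) for n in ("scene","side")}
def proj(n,P):
    i=I[n]; return cv2.projectPoints(np.array(P,float),i["rvec"],i["tvec"],i["mtx"],None)[0][:,0]
def w(p,q):
    c,s=np.cos(p[2]),np.sin(p[2]); q=np.array(q,float)/1000
    return np.c_[p[0]+c*q[:,0]-s*q[:,1],p[1]+s*q[:,0]+c*q[:,1],q[:,2]]
def run(name,sc,so,sd,lip,p0):
    # entries: (u,v),(x,y,z); lip: same with cam
    def res(p,full=False):
        r=[]
        for cam,L,(ox,oy,k) in (("scene",sc,so),("side",sd,(240,150,3.6))):
            uv=np.array([l[0] for l in L])/k+[ox,oy]
            q=[list(l[1]) for l in L]
            for a in q:
                if a[0]<-150 and a[2]==53: a[0]-=p[3]*1000
            r.append(proj(cam,w(p,q))-uv)
        return r if full else np.concatenate(r).ravel()
    s=least_squares(res,p0,loss="soft_l1",f_scale=1.0)
    print(name,"x,y",s.x[:2].round(4),"yaw",np.degrees(s.x[2]).round(2),"t",s.x[3].round(4))
    for r in res(s.x,True): print(r.round(1).tolist())
    return s.x
B=run("blue",[((62,470),(100,-65,62)),((358,507),(100,65,62)),((85,548),(100,-65,0)),((368,580),(100,65,0)),((202,130),(-100,-65,62)),((460,155),(-100,65,62)),((510,78),(-200,65,10)),((265,50),(-162,-46,53)),((455,63),(-162,46,53))],(200,190,5.4),
[((760,352),(100,-65,62)),((682,248),(100,65,62)),((465,393),(-100,-65,62)),((418,285),(-100,65,62)),((322,490),(-200,-65,0)),((283,360),(-200,65,10)),((748,420),(100,-65,0))],None,[0.8,-.15,0,0])
G=run("grey",[((95,480),(100,-65,62)),((362,507),(100,65,62)),((88,548),(100,-65,0)),((348,577),(100,65,0)),((125,190),(-100,-65,62)),((360,212),(-100,65,62)),((135,130),(-200,-65,10)),((355,150),(-200,65,10)),((175,38),(-162,-46,53)),((333,48),(-162,46,53))],(345,160,4.8),
[((460,118),(100,-65,62)),((408,50),(100,65,62)),((225,140),(-100,-65,62)),((200,72),(-100,65,62)),((110,220),(-200,-65,0)),((457,175),(100,-65,0)),((52,112),(-162,46,53))],None,[0.75,.2,0,.05])
for n,p in(("blue",B),("grey",G)):
    print(n,"lip",w(p,[(-155-p[3]*1000,0,53)]).round(4),"home lip",w(p,[(-155,0,53)]).round(4))
E
python3 fit.py
```

```text
blue x,y [ 0.7651 -0.1771] yaw -11.49 t -0.001
[[-1.1, -0.6], [-0.2, -0.3], [-0.3, 0.3], [0.9, 1.4], [-1.4, -1.7], [0.4, -0.9], [0.5, -0.6], [1.0, -0.5], [-0.4, 0.7]]
[[1.3, -0.5], [-0.3, -2.7], [2.4, 0.9], [-0.4, -2.4], [-0.3, 0.5], [-1.0, -1.7], [0.6, 0.1]]
grey x,y [0.7341 0.1738] yaw -10.81 t 0.071
[[-0.7, -0.9], [0.5, -0.4], [-0.3, 0.6], [0.0, 0.6], [-0.1, -1.3], [1.4, -1.3], [-0.3, -0.8], [0.2, -0.9], [-0.2, -0.1], [-0.1, 0.6]]
[[0.8, -1.5], [2.6, -2.4], [0.5, 1.0], [-0.3, -1.1], [-0.1, 1.0], [0.6, 0.0], [-0.4, -1.6]]
blue lip [[ 0.6142 -0.1464  0.053 ]] home lip [[ 0.6132 -0.1462  0.053 ]]
grey lip [[0.5121 0.2162 0.053 ]] home lip [[0.5818 0.2029 0.053 ]]
```

Emit:
{"api": "servo_tool", "payload": {"rows": [[[0,0,0],[0,0,-0.6],1],[[0,0,0],[0,0,-0.59],1],[[0.0207,0.0226,0],[0,0,0],1],[[0.0207,0.0226,0],[0,0,0],1],[[0.0207,0.0226,0],[0,0,0],1],[[0.0207,0.0226,0],[0,0,0],1],[[0.0207,0.0226,0],[0,0,0],1],[[0.0207,0.0226,0],[0,0,0],1],[[0.0207,0.0226,0],[0,0,0],1],[[0.0207,0.0226,0],[0,0,0],1],[[0.0207,0.0226,0],[0,0,0],1],[[0.0207,0.0226,0],[0,0,0],1],[[0.0207,0.0226,0],[0,0,0],1],[[0.0207,0.0226,0],[0,0,0],1],[[0.0207,0.0226,0],[0,0,0],1],[[0.0207,0.0226,0],[0,0,0],1],[[0.0207,0.0226,0],[0,0,0],1],[[0.0207,0.0226,0],[0,0,0],1]]}}

```text
clock: 1.65
tool_pos: [0.4658, 0.2236, 0.2266]
orientation: [-180.0, 0.0, -10.8]
force: [0.7, 0.3, 0.3]
opening: 0.0007
```

```bash
cat > look.py <<'E'
import sys,cv2
from plant import telemetry, optics
import numpy as np, pickle
n,f=sys.argv[1:3]
o=telemetry.get_obs(); i=optics.camera_info(n); a=optics.snapshot(n)
pickle.dump(i,open(f"pics/{f}.pkl","wb"))
cv2.imwrite(f"pics/{f}.png",a[:,:,::-1])
R=cv2.Rodrigues(i["rvec"])[0]; print("cam",(-R.T@i["tvec"]).round(3))
print(o["clock"],o["tool_pos"].round(4),o["orientation"].round(2),o["force"].round(2),o["opening"])
E
python3 look.py wrist w1
```

```text
cam [0.538 0.21  0.385]
1.65 [0.4658 0.2236 0.2266] [-1.800e+02  1.000e-02 -1.077e+01] [0.72 0.27 0.3 ] 0.0006783107396183204
```

View pics/w1.png

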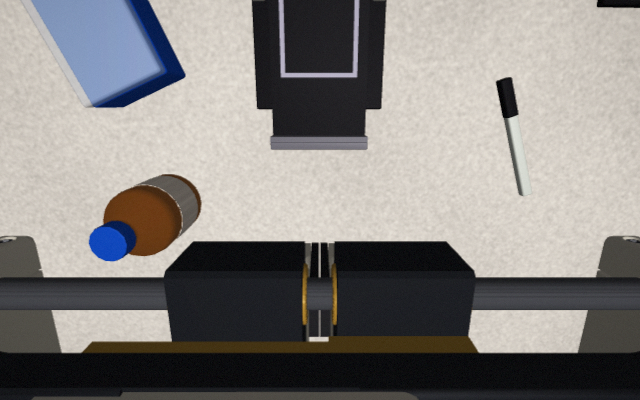

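The wrist view shows the grey lip top at (271..367, 137..149), the bottle base near (178,198) and the marker at right. Computing positions now.

```bash
cat > bp.py <<'E'
import pickle,numpy as np,cv2
def bp(f,uv,z):
    i=pickle.load(open(f"pics/{f}.pkl","rb")); R=cv2.Rodrigues(i["rvec"])[0]
    C=-R.T@i["tvec"]; d=R.T@np.linalg.inv(i["mtx"])@[uv[0],uv[1],1]
    return (C+d*(z-C[2])/d[2]).round(4)
E
python3 - <<'E'
from bp import bp
for uv,z in [((271,149.5),.053),((367,149.5),.053),((271,137),.053),((367,137),.053),((257,108),.01),((381,109),.01),((176,200),0.0),((110,242),.13),((185,75),.064)]: print(uv,bp("w1",uv,z))
E
```

```text
(271, 149.5) [0.5074 0.2624 0.053 ]
(367, 149.5) [0.4902 0.1728 0.053 ]
(271, 137) [0.5188 0.2598 0.053 ]
(367, 137) [0.5017 0.171  0.053 ]
(257, 108) [0.5481 0.2738 0.01  ]
(381, 109) [0.5227 0.1473 0.01  ]
(176, 200) [0.467 0.391 0.   ]
(110, 242) [0.4679 0.3912 0.13  ]
(185, 75) [0.5853 0.3195 0.064 ]
```

Emit:
{"api": "servo_tool", "payload": {"rows": [[[0,0,0.0314],[0,0,0],1],[[0,0,0.0314],[0,0,0],1],[[0,0,0.0314],[0,0,0],1],[[0,0,0.0314],[0,0,0],1],[[0,0,0.0314],[0,0,0],1],[[0,0,0.0314],[0,0,0],1],[[0.01,0,0],[0,0,0],1],[[0.01,0,0],[0,0,0],1],[[0.008,0,0],[0,0,0],1],[[0.008,0,0],[0,0,0],1],[[0.008,0,0],[0,0,0],1],[[0.008,0,0],[0,0,0],1]]}}

```text
clock: 2.7
tool_pos: [0.5177, 0.2155, 0.0393]
orientation: [-179.9, -0.0, -10.8]
force: [-3.4, 0.0, 0.4]
opening: 0.0002
```

Emit:
{"api": "servo_tool", "payload": {"rows": [[[0.007,0,0],[0,0,0],1],[[0.007,0,0],[0,0,0],1],[[0.007,0,0],[0,0,0],1],[[0.007,0,0],[0,0,0],1],[[0.005,0,0],[0,0,0],1],[[0.003,0,0],[0,0,0],1]]}}

```text
clock: 3.2
tool_pos: [0.5528, 0.2086, 0.0383]
orientation: [-180.0, -0.0, -10.8]
force: [-2.8, 0.6, 2.0]
opening: 0.0008
```

Emit:
{"api": "servo_tool", "payload": {"rows": [[[0.003,0,0],[0,0,0],1],[[0.003,0,0],[0,0,0],1],[[0.002,0,0],[0,0,0],1]]}}

```text
clock: 3.45
tool_pos: [0.56, 0.2072, 0.0382]
orientation: [-180.0, -0.0, -10.8]
force: [-1.8, 1.5, 0.8]
opening: 0.0005
```

Emit:
{"api": "servo_tool", "payload": {"rows": [[[0.001,0,0],[0,0,0],1],[[0.001,0,0],[0,0,0],1]]}}

```text
clock: 3.62
tool_pos: [0.5618, 0.2068, 0.0381]
orientation: [-180.0, -0.0, -10.8]
force: [-2.6, 1.2, 1.9]
opening: 0.0005
```

Emit:
{"api": "servo_tool", "payload": {"rows": [[[0.001,0,0],[0,0,0],1],[[0.001,0,0],[0,0,0],1]]}}

```text
clock: 3.78
tool_pos: [0.5622, 0.2066, 0.0381]
orientation: [180.0, 0.1, -10.8]
force: [-13.9, 8.2, 9.2]
opening: 0.0004
```

Emit:
{"api": "servo_tool", "payload": {"rows": [[[0.001,0,0],[0,0,0],1],[[0,0,0],[0,0,0],1],[[0,0,0],[0,0,0],1],[[0,0,0],[0,0,0],1]]}}

```text
clock: 4.12
tool_pos: [0.5623, 0.2066, 0.0381]
orientation: [180.0, 0.2, -10.8]
force: [-14.5, 7.2, 9.0]
opening: 0.0004
```

```bash
python3 look.py side s1; python3 -c "
import cv2
b=cv2.imread('pics/s1.png')
cv2.imwrite('pics/s1c.png',cv2.resize(b[150:290,240:460],None,fx=3.6,fy=3.6,interpolation=cv2.INTER_CUBIC))"
```

```text
cam [ 0.269 -0.834  0.696]
4.1167 [0.5623 0.2066 0.0381] [179.97   0.18 -10.78] [-14.51   7.18   8.98] 0.00044440611172205256
```

View pics/s1c.png

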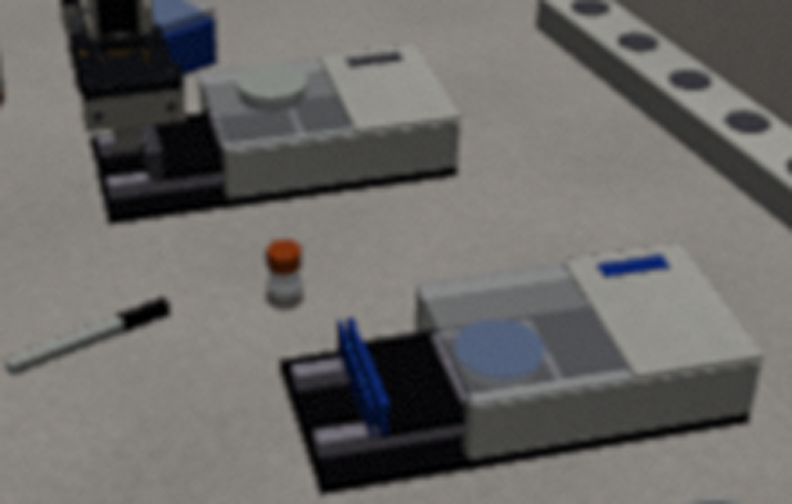

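Emit:
{"api": "servo_tool", "payload": {"rows": [[[-0.01,0,0],[0,0,0],1],[[-0.014,0,0],[0,0,0],1],[[-0.014,0,0],[0,0,0],1],[[0,0,-0.0314],[0,0,0],1],[[0,0,-0.0314],[0,0,0],1],[[0,0,-0.0314],[0,0,0],1],[[0,0,-0.0314],[0,0,0],1],[[0,0,-0.0314],[0,0,0],1],[[0,0,-0.0314],[0,0,0],1]]}}

```text
clock: 4.92
tool_pos: [0.5272, 0.2129, 0.2283]
orientation: [-180.0, -0.1, -10.8]
force: [0.4, -0.6, -0.4]
opening: 0.0002
```

```bash
python3 look.py wrist w2
```

```text
cam [0.599 0.199 0.387]
4.9167 [0.5272 0.2129 0.2283] [-1.7998e+02 -6.0000e-02 -1.0780e+01] [ 0.4  -0.58 -0.37] 0.00018393693725921191
```

View pics/w2.png

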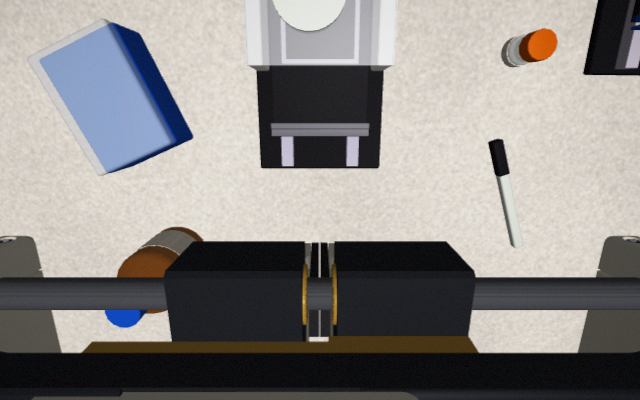

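Grey lip is at (271..369, 124..136), base front edge at v≈168, housing front at v≈66. Checking the lip-to-base distance (38 mm when home).

Run:
```python
from bp import bp; import numpy as np
u=np.array([np.cos(np.radians(-10.85)),np.sin(np.radians(-10.85)),0])
for n,uv,z in [("lipfront",(320,136),.053),("lipback",(320,124),.053),("base",(320,168),.010),("house",(320,66),.062)]:
    p=bp("w2",uv,z); print(n,p,p@u)
```

```text
lipfront [0.5724 0.2036 0.053 ] 0.5238420602753335
lipback [0.5833 0.2015 0.053 ] 0.5349425055981909
base [0.5351 0.2107 0.01  ] 0.48587236611027446
house [0.6322 0.1921 0.062 ] 0.5847377791251742
```

Emit:
{"api": "servo_tool", "payload": {"rows": [[[0.0084,0.0281,0],[0,0,0],1],[[0.0084,0.0281,0],[0,0,0],1],[[0.0084,0.0281,0],[0,0,0],1],[[0.0084,0.0281,0],[0,0,0],1],[[0.0084,0.0281,0],[0,0,0],1],[[0.0084,0.0281,0],[0,0,0],1],[[0.0084,0.0281,0],[0,0,0],1],[[0.0084,0.0281,0],[0,0,0],1],[[0.0084,0.0281,0],[0,0,0],1],[[0.0084,0.0281,0],[0,0,0],1],[[0.0084,0.0281,0],[0,0,0.06],1],[[0.0084,0.0281,0],[0,0,0.06],1]]}}

```text
clock: 5.97
tool_pos: [0.563, -0.1385, 0.2264]
orientation: [180.0, -0.0, -11.5]
force: [1.1, -0.6, 0.4]
opening: 0.0008
```

```bash
python3 look.py wrist w3
```

```text
cam [ 0.635 -0.153  0.385]
5.9667 [ 0.563  -0.1385  0.2264] [ 1.7998e+02 -4.0000e-02 -1.1520e+01] [ 1.08 -0.6   0.45] 0.0007612044858278024
```

View pics/w3.png

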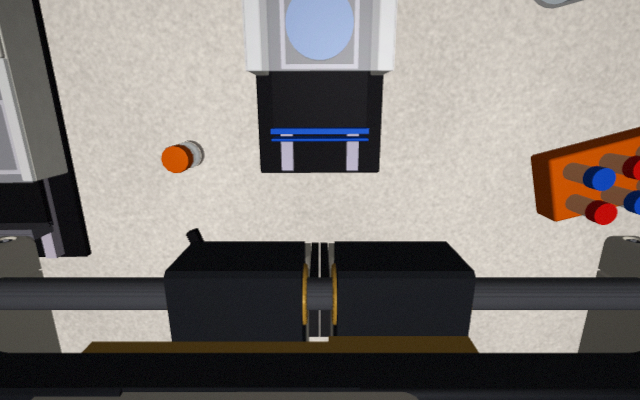

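Grey reads 38.0 mm, so it is home. In the blue view the lip's back edge is at v≈128, the plate at ≈140, the base front at ≈172 and the housing top edge at ≈72, all centred at u≈320.

Run:
```python
from bp import bp; import numpy as np
c,s=np.cos(np.radians(-11.5)),np.sin(np.radians(-11.5))
T=np.array([.5630,-.1385])
for n,uv,z in [("lipback L",(271,128),.053),("lipback R",(369,128),.053),("plate front",(320,141.5),.053),("base L",(261,172),.010),("base R",(381,172),.010),("house",(320,72),.062)]:
    p=bp("w3",uv,z); d=p[:2]-T; print(n,p,"tool x %.4f y %.4f"%(d[0]*c+d[1]*s, d[0]*s-d[1]*c))
```

```text
lipback L [ 0.6247 -0.1051  0.053 ] tool x 0.0538 y -0.0450
lipback R [ 0.6062 -0.1949  0.053 ] tool x 0.0536 y 0.0467
plate front [ 0.6032 -0.1475  0.053 ] tool x 0.0412 y 0.0008
base L [ 0.5799 -0.077   0.01  ] tool x 0.0043 y -0.0636
base R [ 0.5534 -0.2054  0.01  ] tool x 0.0039 y 0.0675
house [ 0.6627 -0.1597  0.062 ] tool x 0.1019 y 0.0009
```

Emit:
{"api": "servo_tool", "payload": {"rows": [[[0.0255,0.001,0],[0,0,0],1],[[0.0255,0,0],[0,0,0],1],[[0.0255,0,0],[0,0,0],1],[[0,0,0.035],[0,0,0],1],[[0,0,0.035],[0,0,0],1],[[0,0,0.035],[0,0,0],1],[[0,0,0.035],[0,0,0],1]]}}

```text
clock: 6.6
tool_pos: [0.6377, -0.1533, 0.0849]
orientation: [180.0, -0.0, -11.5]
force: [0.9, -0.0, 0.3]
opening: 0.0006
```

```bash
python3 look.py side s2; python3 -c "
import cv2
b=cv2.imread('pics/s2.png')
cv2.imwrite('pics/s2c.png',cv2.resize(b[150:290,240:460],None,fx=3.6,fy=3.6,interpolation=cv2.INTER_CUBIC))"
```

```text
cam [ 0.269 -0.834  0.696]
6.6 [ 0.6377 -0.1533  0.0849] [ 1.7999e+02 -5.0000e-02 -1.1510e+01] [ 0.88 -0.03  0.25] 0.0005906713858131523
```

View pics/s2c.png

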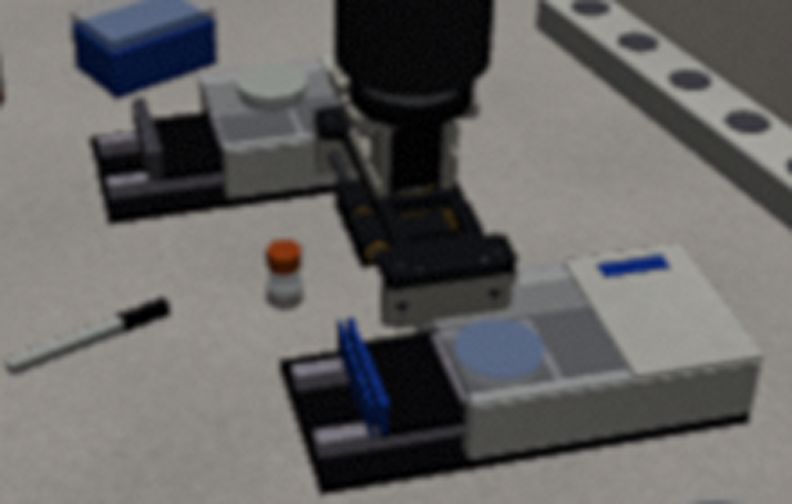

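Emit:
{"api": "servo_tool", "payload": {"rows": [[[0,0,0.016],[0,0,0],1],[[0,0,0.014],[0,0,0],1],[[0,0,0.01],[0,0,0],1],[[0,0,0.007],[0,0,0],1],[[0,0,0],[0,0,0],1]]}}

```text
clock: 7.07
tool_pos: [0.6372, -0.1531, 0.0386]
orientation: [180.0, 0.1, -11.5]
force: [-0.8, -0.6, 0.3]
opening: 0.0003
```

```bash
python3 look.py side s3; python3 look.py wrist w4; python3 -c "
import cv2
b=cv2.imread('pics/s3.png')
cv2.imwrite('pics/s3c.png',cv2.resize(b[150:290,240:460],None,fx=3.6,fy=3.6,interpolation=cv2.INTER_CUBIC))"
```

```text
cam [ 0.269 -0.834  0.696]
7.0667 [ 0.6372 -0.1531  0.0386] [ 1.7998e+02  9.0000e-02 -1.1510e+01] [-0.81 -0.58  0.34] 0.00028932000815041494
cam [ 0.71  -0.168  0.198]
7.1167 [ 0.6378 -0.1532  0.0396] [ 1.7998e+02  2.0000e-02 -1.1500e+01] [-1.03  0.07  0.07] 0.0005873553698435233
```

View pics/s3c.png

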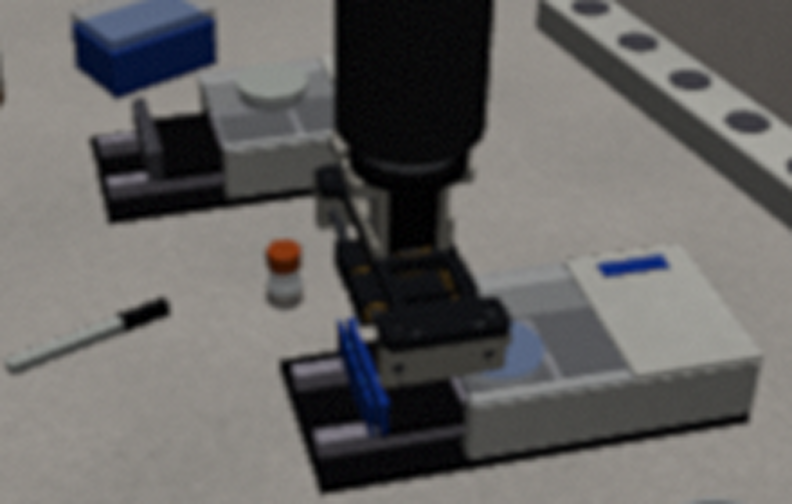

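View pics/w4.png

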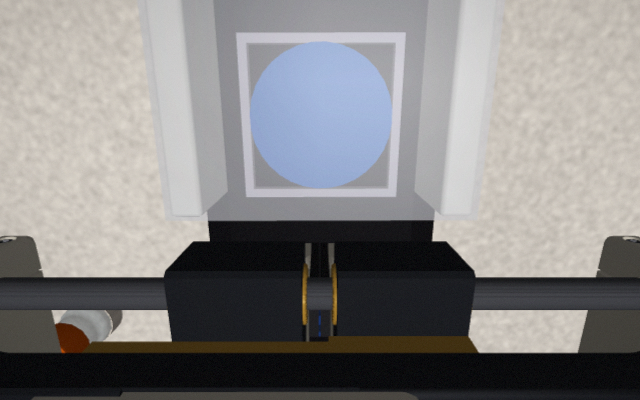

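Emit:
{"api": "servo_tool", "payload": {"rows": [[[-0.003,0,0],[0,0,0],1],[[-0.003,0,0],[0,0,0],1],[[-0.003,0,0],[0,0,0],1],[[-0.002,0,0],[0,0,0],1],[[-0.002,0,0],[0,0,0],1],[[-0.002,0,0],[0,0,0],1],[[-0.002,0,0],[0,0,0],1]]}}

```text
clock: 7.75
tool_pos: [0.6219, -0.1498, 0.0401]
orientation: [-180.0, -0.1, -11.5]
force: [2.9, -0.6, 2.3]
opening: 0.0006
```

Emit:
{"api": "servo_tool", "payload": {"rows": [[[-0.003,0,0],[0,0,0],1],[[-0.004,0,0],[0,0,0],1],[[-0.005,0,0],[0,0,0],1],[[-0.005,0,0],[0,0,0],1],[[-0.005,0,0],[0,0,0],1],[[-0.005,0,0],[0,0,0],1],[[-0.005,0,0],[0,0,0],1],[[-0.005,0,0],[0,0,0],1],[[-0.005,0,0],[0,0,0],1],[[-0.005,0,0],[0,0,0],1]]}}

```text
clock: 8.58
tool_pos: [0.5746, -0.1402, 0.0396]
orientation: [-180.0, -0.0, -11.5]
force: [2.9, -1.0, 2.0]
opening: 0.0005
```

```bash
python3 look.py wrist w5
```

```text
cam [ 0.647 -0.155  0.198]
8.5833 [ 0.5746 -0.1402  0.0396] [-180.    -0.   -11.5] [ 2.86 -1.04  2.05] 0.0005011842405734457
```

View pics/w5.png

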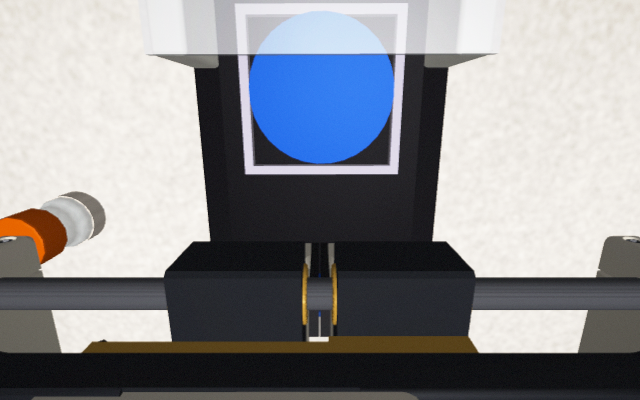

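The tray is following and the dish is centred in its pocket (≈321,88). I'll continue toward the stop.

Emit:
{"api": "servo_tool", "payload": {"rows": [[[-0.005,0,0],[0,0,0],1],[[-0.005,0,0],[0,0,0],1],[[-0.005,0,0],[0,0,0],1],[[-0.005,0,0],[0,0,0],1],[[-0.005,0,0],[0,0,0],1],[[-0.005,0,0],[0,0,0],1],[[-0.005,0,0],[0,0,0],1],[[-0.005,0,0],[0,0,0],1],[[-0.005,0,0],[0,0,0],1],[[-0.003,0,0],[0,0,0],1],[[-0.002,0,0],[0,0,0],1],[[-0.002,0,0],[0,0,0],1]]}}

```text
clock: 9.63
tool_pos: [0.5237, -0.1299, 0.0395]
orientation: [180.0, 0.0, -11.5]
force: [2.3, -2.3, -1.8]
opening: 0.0004
```

Emit:
{"api": "servo_tool", "payload": {"rows": [[[-0.002,0,0],[0,0,0],1],[[-0.002,0,0],[0,0,0],1]]}}

```text
clock: 9.8
tool_pos: [0.5201, -0.1292, 0.0395]
orientation: [180.0, 0.0, -11.5]
force: [3.3, -2.4, -1.4]
opening: 0.0004
```

Emit:
{"api": "servo_tool", "payload": {"rows": [[[-0.001,0,0],[0,0,0],1],[[-0.001,0,0],[0,0,0],1]]}}

```text
clock: 9.97
tool_pos: [0.5191, -0.1288, 0.0397]
orientation: [-180.0, -0.1, -11.5]
force: [7.1, -4.2, -5.1]
opening: 0.0005
```

Emit:
{"api": "servo_tool", "payload": {"rows": [[[-0.001,0,0],[0,0,0],1],[[0,0,0],[0,0,0],1],[[0,0,0],[0,0,0],1],[[0,0,0],[0,0,0],1]]}}

```text
clock: 10.3
tool_pos: [0.5192, -0.1286, 0.0399]
orientation: [-180.0, -0.2, -11.5]
force: [7.1, -3.6, -3.7]
opening: 0.0006
```

```bash
python3 look.py wrist w6
```

```text
cam [ 0.591 -0.143  0.199]
10.3 [ 0.5192 -0.1286  0.0399] [-179.97   -0.18  -11.47] [ 7.14 -3.65 -3.74] 0.0005812302898474872
```

View pics/w6.png

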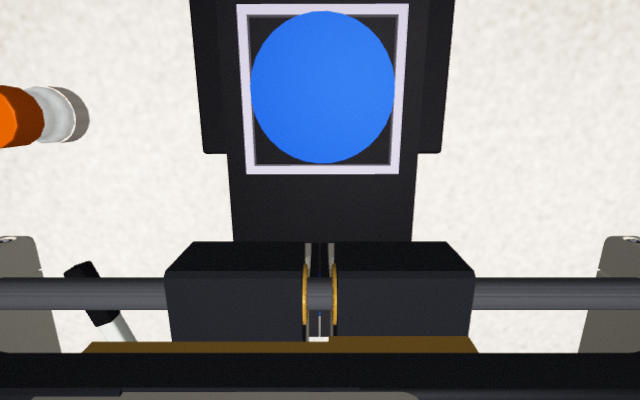

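Emit:
{"api": "servo_tool", "payload": {"rows": [[[-0.002,0,0],[0,0,0],1],[[-0.001,0,0],[0,0,0],1],[[0,0,0],[0,0,0],1]]}}

```text
clock: 10.6
tool_pos: [0.5192, -0.1282, 0.0406]
orientation: [-179.9, -0.5, -11.4]
force: [14.3, -7.1, -9.3]
opening: 0.0005
```

Emit:
{"api": "servo_tool", "payload": {"rows": [[[0.005,0,0],[0,0,0],1],[[0.005,0,0],[0,0,0],1],[[0.004,0,0],[0,0,0],1],[[0.003,0,0],[0,0,0],1],[[0,0,0],[0,0,0],1]]}}

```text
clock: 11.02
tool_pos: [0.5312, -0.1314, 0.0393]
orientation: [180.0, 0.0, -11.5]
force: [0.7, -0.4, -0.8]
opening: 0.0004
```

Emit:
{"api": "servo_tool", "payload": {"rows": [[[0,0,-0.01],[0,0,0],1],[[0,0,-0.02],[0,0,0],1],[[0,0,-0.03],[0,0,0],1],[[0,0,-0.035],[0,0,0],1],[[0,0,-0.035],[0,0,0],1],[[0,0,-0.035],[0,0,0],1],[[0,0,-0.025],[0,0,0],1],[[-0.03,0,0],[0,0,0],1],[[-0.03,0,0],[0,0,0],1],[[0,0,0],[0,0,0],1]]}}

```text
clock: 11.85
tool_pos: [0.4676, -0.1189, 0.2308]
orientation: [-179.9, 0.0, -11.5]
force: [-1.4, -0.7, -1.7]
opening: 0.0006
```

```bash
python3 look.py wrist w7; python3 look.py scene s4; python3 look.py side s5; python3 -c "
import cv2
b=cv2.imread('pics/s4.png')
cv2.imwrite('pics/s4c.png',cv2.resize(b[120:300,120:500],None,fx=2.1,fy=2.1,interpolation=cv2.INTER_CUBIC))"
```

```text
cam [ 0.539 -0.134  0.389]
11.85 [ 0.4676 -0.1189  0.2308] [-179.91    0.    -11.54] [-1.38 -0.69 -1.68] 0.000583602873242426
cam [ 1.476 -0.011  0.933]
11.9 [ 0.4697 -0.1192  0.231 ] [-1.7994e+02 -7.0000e-02 -1.1480e+01] [-0.17 -0.3   0.56] 0.0005592240855556498
cam [ 0.269 -0.834  0.696]
11.95 [ 0.4712 -0.1193  0.2309] [-1.7996e+02 -1.1000e-01 -1.1470e+01] [-0.64 -0.58  0.84] 0.00020270623921933112
```

View pics/w7.png

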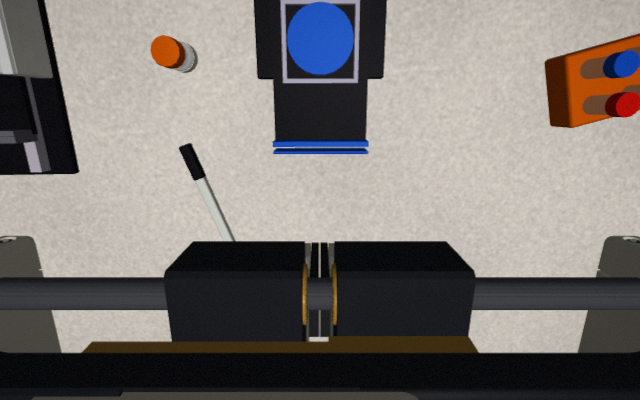

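View pics/s4c.png

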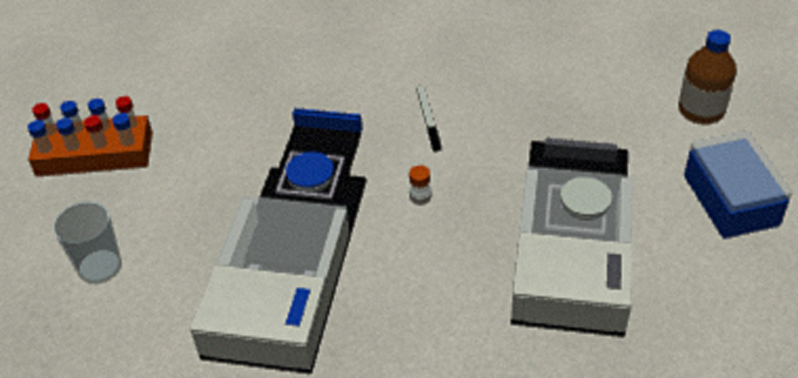

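View pics/s5.png

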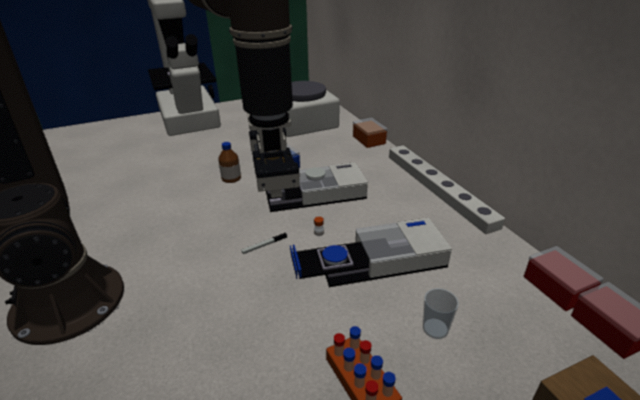

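Blue lip's back edge is at v≈141, base front at v≈78, and the dish is centred in its pocket (320,38). Checking the travel numerically (lip back should be 60 mm in front of the base edge).

Run:
```python
from bp import bp; import numpy as np
a=np.radians(-11.5);u=np.array([np.cos(a),np.sin(a),0])
l=bp("w7",(320,141),.053);b=bp("w7",(320,78.5),.01)
print(l,b,(b-l)@u); print("lip travel vs home", (np.array([.6155,-.15,0])-l)@u)
from plant import telemetry,ctrl
o=telemetry.get_obs(); print(o["clock"],o["force"].round(2),np.abs(o["qvel"]).max())
```

```text
[ 0.5077 -0.1276  0.053 ] [ 0.5659 -0.1396  0.01  ] 0.05942403302193858
lip travel vs home 0.11010172488907066
12.0 [ 0.38 -0.63  0.41] 1.7565213592555944
```

Travel is about 110 mm and everything is clear, so I'm handing in.

```bash
python3 -c "
from plant import ctrl; print(ctrl.close_job())"
```

```text
the job is handed in; nothing more can be done
None
```

I pushed the grey tray home first, then drew the blue tray out to its stop with a fingertip behind its lip, and handed the job in at about 12 s of the 48 s allowed. No verdict was reported.

- **Grey tray:** I pushed it with the closed fingers until it met its stop at about 14 N. Afterwards the wrist picture put the lip's front 38.0 mm from the front edge of the base plate, against 38 mm when fully home.
- **Blue tray:** I lowered the closed fingers into the well behind the lip and pulled. The tray met a firm stop at about 14 N. Afterwards two checks agreed:
  - The lip had moved about 110 mm from where it started.
  - The lip's back face was 59.4 mm in front of the base edge, against 60 mm when fully out.
- **Dish and plate:** the dish looked flat and centred in its pocket in every wrist picture. The robot did not reach near the dish or in front of the blue plate.
- **Rest of the bench:** the other items looked unmoved in the last pictures; I did not measure them again.
- **At the end:** the fingers were about 18 cm clear of the trays and touching nothing.

The first estimate from the fixed cameras placed the grey lip about 6 mm too far in. The wrist picture corrected this before I made contact. No other check failed.

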